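Load a takeaway box in the lidding jig and set the hold-down screw

TASK

Push the packed takeaway box along the track of the lidding jig, under the bridge, until it is fully home and the sprung catch has clicked in behind it. Then turn the thumbscrew on the bridge clockwise until it bottoms, so the foot meets the lid, and back it off a quarter of a turn so that the lid is not crushed. Leave the bowl, the jar and the spare box where they are.

Things in the scene. Friction and masses are not known exactly. Their poses are not given: they have to be found in the camera images.
- jig: Steel lidding jig, fixed to the table. Origin on the table, under the centre of the box's home place; x points along the track in the push direction, y left of that, z up. Base plate 345 x 166 mm, 8 mm thick, x from -270 (open end) to +75 mm. Two rails 8 mm thick, tops 28 mm above the table, inner faces at y = -57 and +57 mm.
- stop_face (a point): Foot of the track's end stop: a bar across the track, its face at jig x = +60 mm, top 34 mm above the table. The point lies on that face, mid-track, on the base plate. Axes as the jig's.
- bridge_top (a point): Centre of the top of the bridge over the track, at jig x = +20 mm, 102 mm above the table; axes as the jig's. Cross bar 34 mm wide (along the track), 164 mm long, underside 88 mm above the table, on posts at y = -74 and +74 mm. On it a dial plate, 62 mm diameter, 3 mm thick, with eight ticks 45 degrees apart, one of them towards +x.
- box: Packed clear takeaway box with lid, loose between the rails at the track's open end: 120 (along the track) x 110 x 50 mm high, 0.25 to 0.5 kg. Origin at the centre of its underside, 8 mm above the table; x along the track. Starts 165 to 205 mm short of home; home is at jig x = 0, against the end stop. Slides with a few N, up to about 10 N past the catch.
- catch (a joint): Angle of the sprung catch, rad: 0 = at rest, leaning into the track; about 0.3 when the side of the box holds it aside. When the box is home it snaps back to 0 behind it and blocks its return; the box then has about 5 mm of play.
- catch_tip (a point): Tip of the catch, a steel finger 36 mm long, 5 mm thick, 10 to 30 mm above the table, in a gap of the +y rail. Hinged at jig x = -100, y = +60 mm; at rest the tip lies at about x = -66, y = +50 mm.
- screw (a joint): Angle of the thumbscrew on the bridge (vertical axis), rad: 0 = bottomed, turned fully clockwise seen from above; grows anticlockwise as it is backed off, to 3.2. Starts 1.0 to 2.5 from its stop. Friction 0.06 N m; stays where left, at one height. It moves the white 60 mm foot under the bridge 20 mm a turn; bottomed, the foot is 1 mm over the home box's lid.
- screw_grip (a point): Point on the screw's axis at grip height, 135 mm above the table, at jig x = +20, y = 0. The black upright spade head is a flat bar 54 mm long, 10 mm thick (grip across this), underside 112 and top 144 mm above the table, over a 36 mm disc. This point's x axis runs along the bar and turns with the screw; at screw angle 0 the bar lies along the jig's x axis.
- bowl: Steel mixing bowl, 170 mm diameter, 75 mm high; bystander. Origin at the centre of its underside.
- jar: Amber glass jar with steel cap, 64 mm diameter, 105 mm high; bystander. Origin at the centre of its underside.
- box_spare: A second takeaway box, like the first, standing on the table away from the jig; bystander. Origin at the centre of its underside.

How it is judged:
By the outcome, as a careful person would: the job done as asked, in the order asked, and still so for the second after the job is handed in, with the robot touching nothing.
It also fails if it takes over 69 s, if anything falls off the work surface, if the arm or the gripper's body presses on something with over 40 N, if the wrist force passes 120 N, or if a joint passes its speed limit or range.

ROBOT

A 6-joint arm with a two-finger parallel gripper is mounted at the origin on the work surface. World frame = base frame: x ahead of the robot, y to its left, z up, the work surface at z = 0. Lengths are in mm, angles in rad, forces in N, time in s.
With the tool pointing down it reaches from about 300 to 875 mm from the base axis. Payload 4.2 kg.
Tool frame: the origin (TCP) lies midway between the tips of the shut fingers; the grasp point (between the pads) lies 19 mm behind it; z points along the fingers, y is the direction in which the jaws open and shut (so a half turn about z gives the same grasp; the last joint's range is limited). The gripper opens to 85 mm and grips with 20 to 120 N. Pads are 22 mm wide; open, the fingers measure 114 mm over their backs; the gripper's body (76 mm by 85 mm) begins 54 mm behind the grasp point. The pads swing forward as they close: fully open they stand 13 mm farther back than shut.
Start: joints at [-1.213, 0.32, 1.565, -0, 1.257, -0.02], TCP at [212.108, -534.464, 231.338] pointing down, gripper open.
Joint ranges: [-3.11, 3.11], [-0.84, 2.01], [0.21, 2.61], [-1.34, 4.49], [0.05, 2.63], [-2.56, 2.56]. Speed limits (rad/s): [2.57, 2.57, 3.14, 3.14, 3.14, 3.14].

INTERFACE

Orientations are given as a unit quaternion [w, x, y, z].
In Python, from workcell import robot, imaging gives the robot as it stands.
- The arm moves only by the tool apply_moves, never from a script. Its argument "increments" is a list that holds one entry, the list of rows, each a list of 5 numbers: the shift along the tool's x, y, z in m, then the turn about the tool's z in degrees, then the opening, from 0 (shut) to 1 (fully open). A call has exactly 10 rows; each row shifts and turns the pose as measured when the row begins, along the tool's axes as they then stand; what a row does not reach is not made up. A row lasts 1/12 s, in which the tool goes at most 41.7 mm and 7.16 degrees, less where a joint would pass 70% of its speed; a pose out of reach is approached as far as the arm can. A call is refused whole if a number of a shift passes 0.0417 or a number of a turn 7.16, either way. A call with a gripper value outside its range is refused whole. The fingers move at their own pace and stop on an object; "newtons" is the grip in N (left out, the last holds). Time passes only in rows, so rows that do not move let the fingers close, or fill a call up. It gives the time, the measured TCP pose, the force and the opening at its end, in the units of the state.
- robot.read_state(): the state, without advancing time (a new reading comes with each control period).
- imaging.capture(name): name is "scene" or "side" or "wrist"; returns the picture (480x640x3 uint8, red, green, blue); there is no depth.
- imaging.get_calibration(name): a dict with "camera_matrix" (3x3 intrinsics, pixels), "rvec" (rotation vector, rad) and "tvec" (3), from world to camera coordinates, as OpenCV has them. Camera axes: x right, y down, z forward; pixel columns grow to the right and rows downward; lengths in mm; the calibration is good to about 2 mm. A picture is of the moment at which its call begins: read the wrist's pose just before it. get_calibration takes no time and is no camera call; for the wrist camera it gives the pose at the moment of the call.
- robot.finish_job(): hands the job in, once; it reports no verdict.
The state is a dict: "t": time; "joint_pos": joint angles; "dq": joint speeds; "joint_efforts": joint torques, N m; "eef_pos": TCP position; "ee_rot": TCP orientation; "force": force on the tool from outside, world axes, zero at the start; "torque": the same for the moment, N m; "grip_width": finger opening in mm.
Only numpy, scipy, OpenCV 4.12 (cv2) and the standard library are available. Lean on these libraries where they do the work, as an engineer would, in place of code of your own. Each camera call takes 0.05 s, during which the arm holds its last target.

## Working session

There is one attempt and no reset: what is moved stays moved. The work goes in short steps, Python scripts to look and compute and a tool call to move; the robot and the scene stay as the last step left them, time stands still between calls to the robot, and variables do not carry over. Pictures are saved under pics/ and viewed, and the job is handed in when it is done.

Besides the shell and the picture viewer there is one more tool, called after "Call:" as name([rows], argument=value, ...), one row to a line, values as JSON. apply_moves: Moves the arm, as the interface text tells. Its arguments: {"type":"object","properties":{"increments":{"type":"array"},"newtons":{"type":"number"}},"required":["increments"]}

```bash
ls; mkdir -p pics; python3 - <<'E'
from workcell import robot, imaging
import cv2
print(robot.read_state())
for n in ("scene","side","wrist"):
    im=imaging.capture(n); cv2.imwrite(f"pics/{n}0.png",im[:,:,::-1]); print(n,imaging.get_calibration(n))
E
```

```text
pics
{'t': 0.0, 'joint_pos': array([-1.21301926e+00,  3.20270062e-01,  1.56571505e+00,  2.22631112e-06,
        1.25741167e+00, -1.99803094e-02]), 'dq': array([-1.37561492e-03,  1.08811664e-03, -2.80496103e-05,  9.61483118e-05,
        7.24579163e-04, -9.44422629e-04]), 'joint_efforts': array([ 1.35888462e-03, -4.15516949e+01, -2.34160995e+01, -9.48833690e-05,
        8.01935879e-03, -3.62503371e-06]), 'eef_pos': array([ 211.91754517, -533.98491749,  230.48083254]), 'ee_rot': array([-8.89408086e-04,  9.82215052e-01,  1.87757229e-01, -1.50590583e-04]), 'force': array([0.11186058, 0.91331378, 0.30141574]), 'torque': array([-0.02761402, -0.00055416,  0.02706089]), 'grip_width': 85.58508131430078}
scene {'camera_matrix': array([[558.18098509,   0.        , 322.03211545],
       [  0.        , 558.18098509, 226.84040356],
       [  0.        ,   0.        ,   1.        ]]), 'rvec': array([ 1.29637108,  2.23868197, -0.92623772]), 'tvec': array([ 256.24302895, -240.64608943, 1691.76333571])}
side {'camera_matrix': array([[515.79258877,   0.        , 320.99700128],
       [  0.        , 515.79258877, 242.98045936],
       [  0.        ,   0.        ,   1.        ]]), 'rvec': array([ 1.01797918, -2.52535268,  0.94915465]), 'tvec': array([ 346.86067606,  309.64446185, 1151.871608  ])}
wrist {'camera_matrix': array([[374.97364324,   0.        , 321.85607437],
       [  0.        , 374.97364324, 239.4113974 ],
       [  0.        ,   0.        ,   1.        ]]), 'rvec': array([-2.35978347,  1.60168484,  0.27132372]), 'tvec': array([-574.40840046,  -44.06709715,  380.33454795])}
```

View pics/scene0.png

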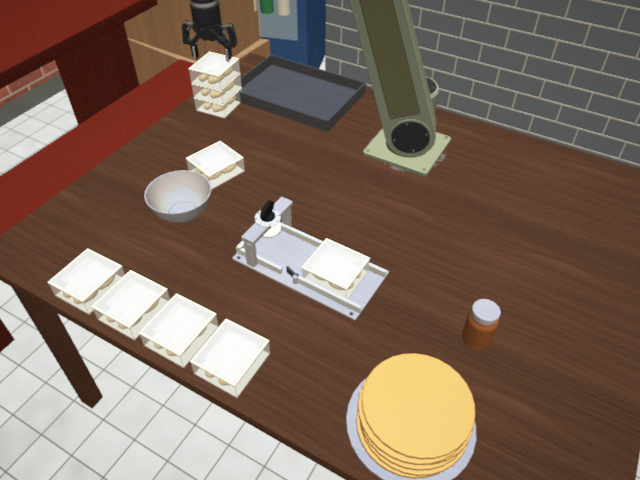

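View pics/side0.png

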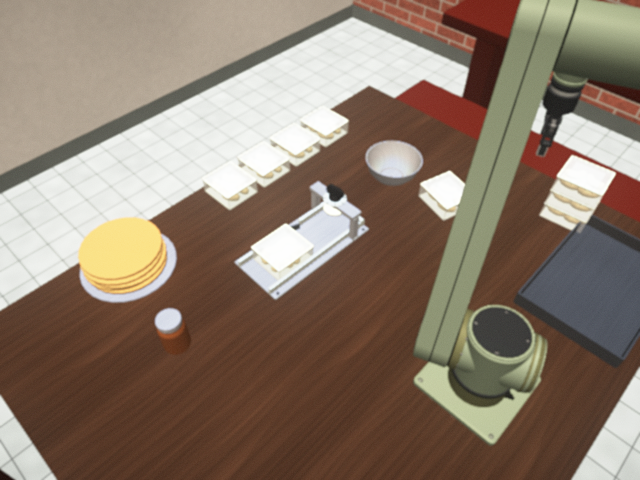

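View pics/wrist0.png

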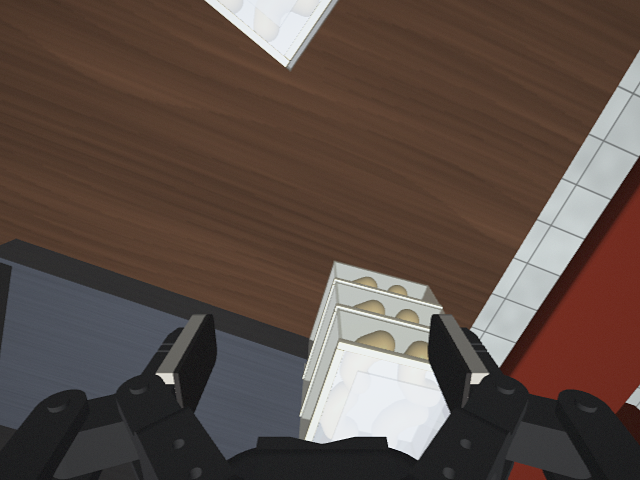

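Scene: jig near (310,262), box (336,265), screw (267,212). Side: box (283,252), screw (336,193). Zooming into the jig in both.

```bash
cat > h.py <<'E'
import numpy as np, cv2
from workcell import robot, imaging
def cal(n):
    c=imaging.get_calibration(n); R=cv2.Rodrigues(np.array(c['rvec']))[0]
    return c['camera_matrix'],R,np.array(c['tvec']).reshape(3)
def ray(c,uv):
    K,R,t=c; d=R.T@np.linalg.inv(K)@np.array([uv[0],uv[1],1.]); return -R.T@t,d/np.linalg.norm(d)
def onz(c,uv,z):
    o,d=ray(c,uv); return o+d*(z-o[2])/d[2]
def tri(c1,u1,c2,u2):
    o1,d1=ray(c1,u1);o2,d2=ray(c2,u2)
    s=np.linalg.lstsq(np.c_[d1,-d2],o2-o1,rcond=None)[0]
    p=o1+d1*s[0];q=o2+d2*s[1]; return (p+q)/2,np.linalg.norm(p-q)
def proj(c,P):
    K,R,t=c; return cv2.projectPoints(np.atleast_2d(np.array(P,float)),cv2.Rodrigues(R)[0],t,K,None)[0][:,0]
E
python3 - <<'E'
import cv2
a=cv2.imread('pics/scene0.png')[190:320,225:395];cv2.imwrite('pics/sc_z.png',cv2.resize(a,None,fx=4.6,fy=4.6,interpolation=cv2.INTER_CUBIC))
a=cv2.imread('pics/side0.png')[175:300,230:375];cv2.imwrite('pics/si_z.png',cv2.resize(a,None,fx=4.6,fy=4.6,interpolation=cv2.INTER_CUBIC))
E
```

```text
(no output)
```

View pics/sc_z.png

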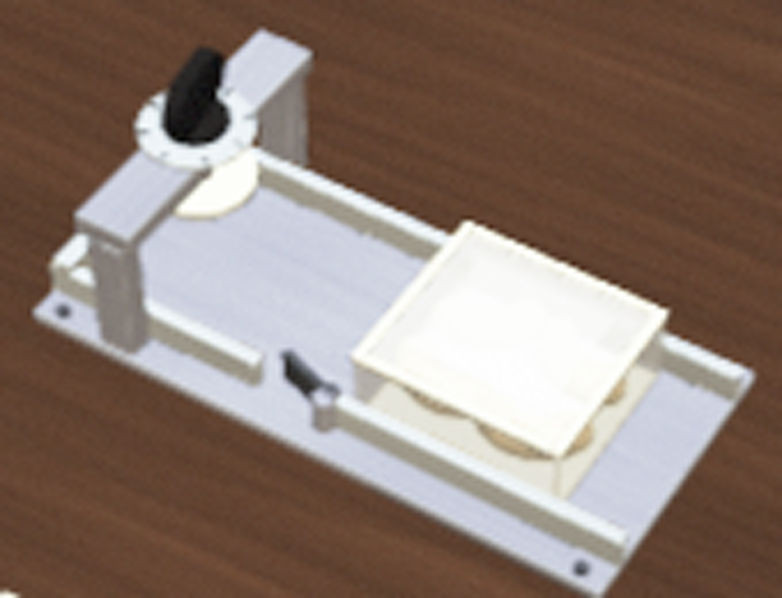

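View pics/si_z.png

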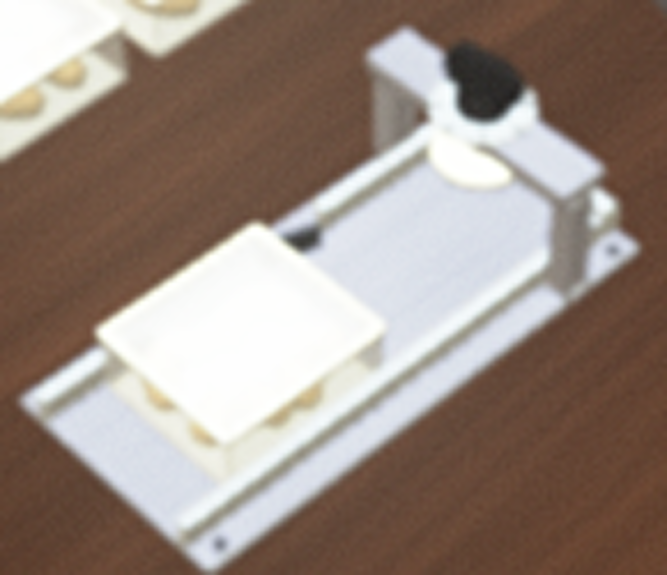

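```bash
cat > m1.py <<'E'
from h import *
S=cal('scene');D=cal('side')
s=lambda p:((p[0]+.5)/4.6-.5+225,(p[1]+.5)/4.6-.5+190)
d=lambda p:((p[0]+.5)/4.6-.5+230,(p[1]+.5)/4.6-.5+175)
pts={'base_open+y':((603,595),(23,402)),'base_open-y':((753,375),(210,572)),
'lid far-y':((470,223),(384,328)),'lid open-y':((668,315),(222,440)),'lid open+y':((563,455),(98,333)),'lid far+y':((355,357),(257,224)),
'br far-y':((263,30),(604,165)),'br near-y':((311,53),(553,195)),'br far+y':((78,215),(407,28)),'br near+y':((130,238),(367,55)),
'knobbase':((197,128),(488,108)),'foot':((212,205),(470,172))}
P={}
for k,(a,b) in pts.items():
    p,e=tri(S,s(a),D,d(b));P[k]=p;print(k,p.round(1),round(e,1))
print('base far +y (scene,z8)',onz(S,s((37,313)),8),'base far -y (side)',onz(D,d((637,247)),8))
br=np.mean([P[k] for k in P if k[:2]=='br'],0);lid=np.mean([P[k] for k in P if k[:3]=='lid'],0)
yb=(P['br far+y']+P['br near+y']-P['br far-y']-P['br near-y'])/2
print('bridge c',br,'ylen',np.linalg.norm(yb),'yaw',np.degrees(np.arctan2(-yb[0],yb[1])))
xl=(P['lid far-y']+P['lid far+y']-P['lid open-y']-P['lid open+y'])/2
print('lid c',lid,'len',np.linalg.norm(xl),'yaw',np.degrees(np.arctan2(xl[1],xl[0])))
yo=P['base_open+y']-P['base_open-y'];print('open edge',np.linalg.norm(yo),np.degrees(np.arctan2(-yo[0],yo[1])))
f=onz(S,s((37,313)),8)-P['base_open+y'];print(np.linalg.norm(f),np.degrees(np.arctan2(f[1],f[0])))
f=onz(D,d((637,247)),8)-P['base_open-y'];print(np.linalg.norm(f),np.degrees(np.arctan2(f[1],f[0])))
E
python3 m1.py
```

```text
base_open+y [645.9 158.    9.2] 1.5
base_open-y [482.8 162.4   7.7] 0.4
lid far-y [505.1   5.1  60.3] 1.3
lid open-y [511.8 123.   60.9] 1.1
lid open+y [617.4 119.2  60.7] 1.2
lid far+y [6.138e+02 4.000e-01 6.080e+01] 2.7
br far-y [ 473.  -141.3  105.4] 3.1
br near-y [ 478.2 -105.8  106.4] 2.1
br far+y [ 634.8 -146.9  104.6] 3.3
br near+y [ 635.6 -114.3  104.8] 1.3
knobbase [ 553.  -130.4  104.3] 3.0
foot [ 557.2 -121.4   55.4] 1.9
base far +y (scene,z8) [ 633.44033147 -184.23878982    8.        ] base far -y (side) [ 471.74300664 -181.39862157    8.        ]
bridge c [ 555.41832783 -127.07439391  105.27138693] ylen 159.72538683146843 yaw -92.52693183000322
lid c [562.02015013  61.92246428  60.64971467] len 118.43328402100073 yaw -92.48881460764068
open edge 163.12870813190696 -91.53922469955852
342.4787406687686 -92.0793434201429
343.9707611209401 -91.84264329084115
```

Measured: jig yaw ≈ -92.1°, origin ≈ (555.5,-108), box at jig x ≈ -170. The sizes check: lid 118 mm, base edge 163 and 343 mm, bridge top 105, lid 61 (about 3 mm high). Moving towards the open end.

Call:
apply_moves([
  [[0.029,-0.026,0,0,0],[0.029,-0.026,0,0,0],[0.029,-0.026,0,0,0],[0.029,-0.026,0,0,0],[0.029,-0.026,0,0,0],[0.029,-0.026,0,0,0],[0.029,-0.026,0,0,0],[0.029,-0.026,0,0,0],[0.029,-0.026,0,0,0],[0.029,-0.026,0,0,0]],
], newtons=40)

```text
t: 0.98
eef_pos: [388.8, -177.8, 226.6]
ee_rot: [-0.001, 0.984, 0.18, -0.001]
force: [1.1, -0.5, -0.0]
grip_width: 0.2
```

Call:
apply_moves([
  [[0,0,0,-6.7,0],[0,0,0,-6.7,0],[0,0,0,-6.7,0],[0,0,0,-6.7,0],[0,0,0,-6.7,0],[0,0,0,-6.7,0],[0,0,0,-6.7,0],[0,0,0,-6.7,0],[0,0,0,-6.7,0],[0,0,0,-6.7,0]],
])

```text
t: 1.82
eef_pos: [390.7, -166.4, 224.9]
ee_rot: [-0.004, 0.696, 0.718, 0.0]
force: [-0.1, 0.3, -0.6]
grip_width: -0.0
```

```bash
cat >> h.py <<'E'
from scipy.spatial.transform import Rotation as Ro
def pose():
    s=robot.read_state(); w,x,y,z=s['ee_rot']; R=Ro.from_quat([x,y,z,w]).as_matrix()
    return s,np.array(s['eef_pos']),R,np.degrees(np.arctan2(R[1,0],R[0,0]))
def totool(target,psi=None):
    s,p,R,ps=pose(); d=R.T@(np.array(target)-p)
    print('t',s['t'],'pos',p.round(1),'psi',round(ps,2),'toolshift',d.round(1),'turn',None if psi is None else round(ps-psi,2),'F',np.round(s['force'],1),'grip',round(s['grip_width'],1),'j',np.round(s['joint_pos'],2))
E
python3 - <<'E'
from h import *
totool([566,158,200],88.0)
E
```

```text
t 1.8167 pos [ 390.7 -166.4  224.9] psi 91.74 toolshift [318.7 185.2  26. ] turn 3.74 F [-0.1  0.3 -0.6] grip -0.0 j [-0.43  0.09  1.88  0.    1.18 -0.46]
```

Call:
apply_moves([
  [[0,0.035,0,3,0],[0,0.035,0,0,0],[0,0.035,0,0,0],[0,0.035,0,0,0],[0,0.03,0,0,0],[0,0,0,0,0],[0.01,0,0,0,0],[0.02,0,0,0,0],[0.01,0,0,0,0],[0,0,0,0,0]],
])

```text
t: 2.65
eef_pos: [563.4, -124.2, 219.0]
ee_rot: [-0.009, 0.715, 0.7, -0.002]
force: [0.1, 0.2, 0.2]
grip_width: -0.5
```

```bash
python3 - <<'E'
from h import *
totool([566,158,200],88.0)
c=cal('wrist');im=imaging.capture('wrist');cv2.imwrite('pics/w1.png',im[:,:,::-1]);np.savez('w1.npz',K=c[0],R=c[1],t=c[2])
print(-c[1].T@c[2])
E
```

```text
t 2.65 pos [ 563.4 -124.2  219. ] psi 88.78 toolshift [282.   -3.1  21.5] turn 0.78 F [0.1 0.2 0.2] grip -0.5 j [-0.24  0.34  1.57  0.01  1.25 -0.22]
[566.37950483 -40.97548189 362.50285764]
```

View pics/w1.png

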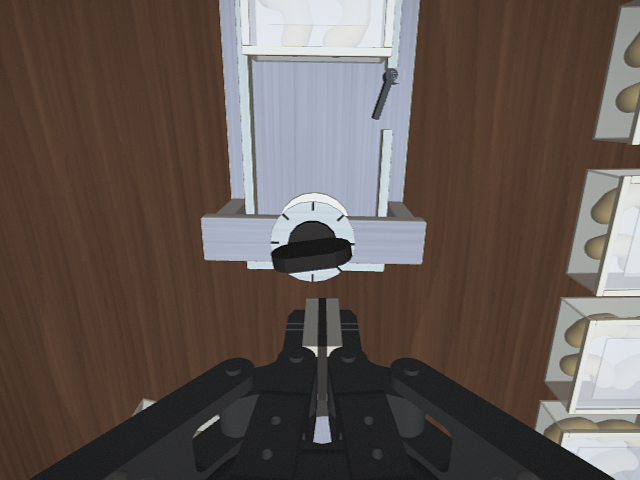

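Wrist view: dial centre (313,240), bar top from (273,258) to (351,247), so screw ≈ 98°. Catch tip at (377,117), bridge corners (203,217), (424,222), (425,264), (204,260), box lid front edge at row 50.

```bash
python3 - <<'E'
from h import *
z=np.load('w1.npz');c=(z['K'],z['R'],z['t'])
im=cv2.imread('pics/w1.png')
hsv=cv2.cvtColor(im,cv2.COLOR_BGR2HSV)
m=(im.max(2)<60).astype(np.uint8)*255; m[:180]=0;m[290:]=0;m[:,:240]=0;m[:,380:]=0
cs=max(cv2.findContours(m,0,2)[0],key=cv2.contourArea);print(cv2.contourArea(cs),cv2.boundingRect(cs))
cv2.imwrite('pics/w1z.png',cv2.resize(im[185:290,190:440],None,fx=3.2,fy=3.2,interpolation=cv2.INTER_CUBIC))
br=[onz(c,p,102) for p in [(203,217),(424,222),(425,264),(204,260)]]
print(np.round(br,1),np.mean(br,0), np.linalg.norm(br[1]-br[0]),np.linalg.norm(br[2]-br[1]))
print('dial',onz(c,(313,240.5),105))
for a,b in [((203,217),(424,222)),((204,260),(425,264))]:
    v=onz(c,b,102)-onz(c,a,102);print('yaw',np.degrees(np.arctan2(-v[0],v[1])))
# rail inner edges
for a,b in [((254,60),(255,213))]:
    v=onz(c,a,28)-onz(c,b,28);print(v,onz(c,a,28))
print('lid edge',onz(c,(243,50),58),onz(c,(391,55),58))
E
```

```text
2754.0 (272, 221, 82, 53)
[[ 474.7 -110.7  102. ]
 [ 634.  -117.   102. ]
 [ 636.9 -149.7  102. ]
 [ 471.4 -144.1  102. ]] [ 554.26068303 -130.35492166  102.        ] 159.40014755321175 32.77402843785185
dial [ 553.9256624  -128.81831844  105.        ]
yaw -92.27281949944607
yaw -91.92801082002892
[  9.20516132 128.09979673   0.        ] [506.62280625   0.63831463  28.        ]
lid edge [504.40900961   3.75351257  58.        ] [612.932349    -2.05893315  58.        ]
```

View pics/w1z.png

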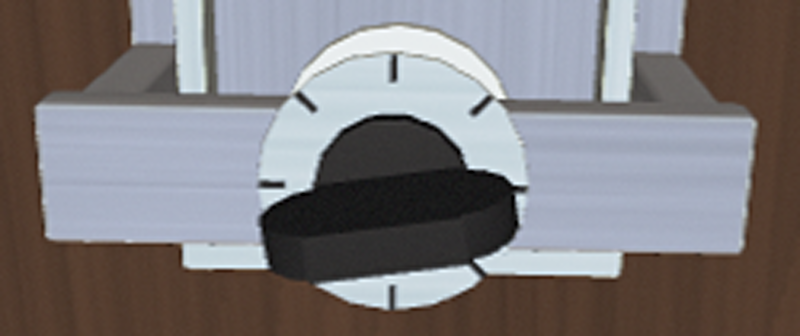

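Call:
apply_moves([
  [[0.02,0,0,0.4,0],[0.035,0,0,0,0],[0.035,0,0,0,0],[0.035,0,0,0,0],[0.035,0,0,0,0],[0.035,0,0,0,0],[0.035,0,0,0,0],[0.035,0,0,0,0],[0.01,0,0,0,0],[0,0,0,0,0]],
])

```text
t: 3.53
eef_pos: [567.4, 153.2, 223.8]
ee_rot: [-0.004, 0.72, 0.694, -0.002]
force: [0.0, 0.1, -0.0]
grip_width: -0.2
```

```bash
python3 - <<'E'
from h import *
totool([565,158,25],88.0)
E
```

```text
t 3.5333 pos [567.4 153.2 223.8] psi 87.88 toolshift [  4.2  -0.7 198.8] turn -0.12 F [ 0.   0.1 -0. ] grip -0.2 j [0.24 0.35 1.54 0.01 1.26 0.28]
```

Call:
apply_moves([
  [[0.005,0,0.02,0,0],[0,0,0.035,0,0],[0,0,0.035,0,0],[0,0,0.035,0,0],[0,0,0.03,0,0],[0,0,0.025,0,0],[0,0,0.01,0,0],[0,0,0.005,0,0],[0,0,0,0,0],[0,0,0,0,0]],
])

```text
t: 4.37
eef_pos: [570.2, 144.6, 28.9]
ee_rot: [0.002, 0.722, 0.692, 0.001]
force: [0.1, -0.3, -0.5]
grip_width: 0.2
```

```bash
python3 - <<'E'
from h import *
totool([565,158,25],88.0)
im=imaging.capture('wrist');cv2.imwrite('pics/w2.png',im[:,:,::-1])
im=imaging.capture('side');cv2.imwrite('pics/s2.png',cv2.resize(im[160:320,200:400,::-1],None,fx=3.5,fy=3.5))
E
```

```text
t 4.3667 pos [570.2 144.6  28.9] psi 87.51 toolshift [13.2 -5.8  3.9] turn -0.49 F [ 0.1 -0.3 -0.5] grip 0.2 j [ 0.23  0.53  1.79 -0.    0.81  0.28]
```

View pics/w2.png

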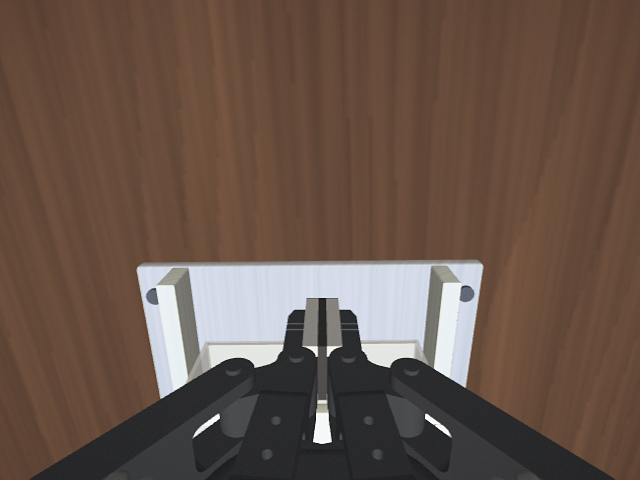

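View pics/s2.png

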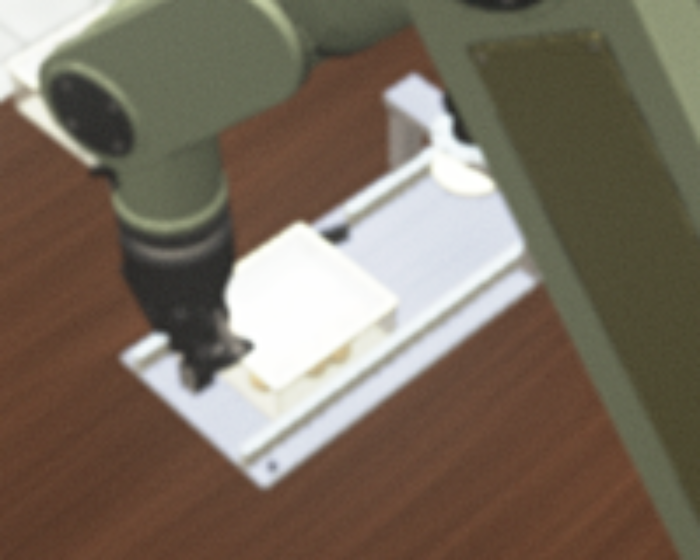

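Fingertip is behind the box, between the rails, free. Pushing.

Call:
apply_moves([
  [[-0.005,-0.004,0,-0.5,0],[-0.012,0,0,0,0],[-0.012,0,0,0,0],[-0.012,0,0,0,0],[-0.012,0,0,0,0],[-0.012,0,0,0,0],[-0.012,0,0,0,0],[-0.012,0,0,0,0],[-0.012,0,0,0,0],[-0.008,0,0,0,0]],
])

```text
t: 5.3
eef_pos: [563.0, 30.0, 34.3]
ee_rot: [0.002, 0.72, 0.694, 0.007]
force: [-1.9, 3.2, 0.1]
grip_width: 0.1
```

```bash
python3 - <<'E'
from h import *
totool([557.7,-38,29],88.0)
im=imaging.capture('scene');cv2.imwrite('pics/c3.png',cv2.resize(im[180:330,210:410,::-1],None,fx=3.8,fy=3.8))
E
```

```text
t 5.3 pos [563.   30.   34.3] psi 87.95 toolshift [-68.1  -3.    4.7] turn -0.05 F [-1.9  3.2  0.1] grip 0.1 j [0.03 0.49 1.85 0.01 0.78 0.06]
```

View pics/c3.png

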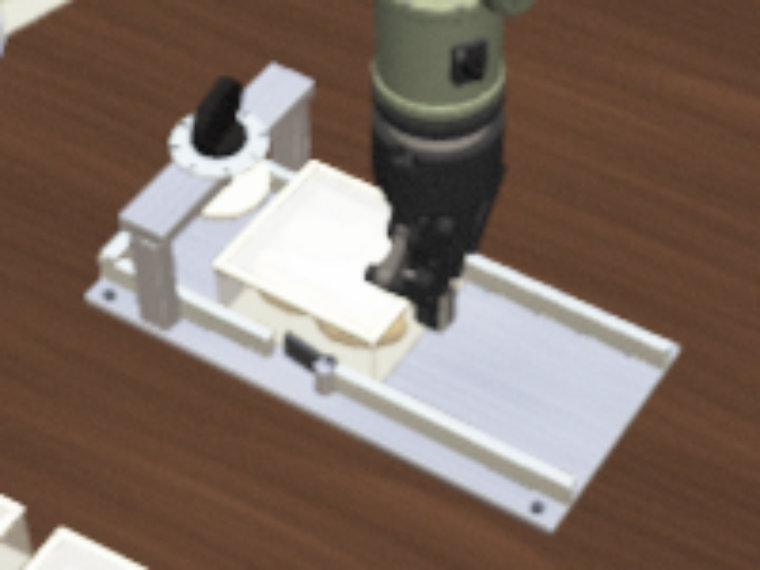

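Call:
apply_moves([
  [[-0.007,-0.001,0.003,0,0],[-0.007,-0.001,0.002,0,0],[-0.007,0,0.001,0,0],[-0.007,0,0,0,0],[-0.007,0,0.001,0,0],[-0.006,0,0,0,0],[-0.005,0,0,0,0],[-0.004,0,0,0,0],[-0.003,0,0,0,0],[-0.003,0,0,0,0]],
])

```text
t: 6.18
eef_pos: [562.4, -27.8, 29.8]
ee_rot: [0.003, 0.721, 0.693, 0.013]
force: [-0.1, 5.3, 1.0]
grip_width: -0.2
```

```bash
python3 - <<'E'
from h import *
totool([557.7,-38,29],88.0)
E
```

```text
t 6.1833 pos [562.4 -27.8  29.8] psi 87.75 toolshift [-10.4  -4.3   0.6] turn -0.25 F [-0.1  5.3  1. ] grip -0.2 j [-0.08  0.49  1.87  0.02  0.76 -0.05]
```

Call:
apply_moves([
  [[-0.002,0,0,0,0],[-0.002,0,0,0,0],[-0.002,0,0,0,0],[-0.001,0,0,0,0],[-0.001,0,0,0,0],[-0.001,0,0,0,0],[-0.001,0,0,0,0],[-0.001,0,0,0,0],[-0.001,0,0,0,0],[-0.001,0,0,0,0]],
])

```text
t: 7.02
eef_pos: [562.0, -38.9, 29.9]
ee_rot: [0.001, 0.722, 0.692, 0.015]
force: [1.2, 6.8, -0.3]
grip_width: -0.1
```

```bash
python3 - <<'E'
from h import *
totool([557.7,-38,29],88.0)
im=imaging.capture('scene');cv2.imwrite('pics/c4.png',cv2.resize(im[180:330,210:410,::-1],None,fx=3.8,fy=3.8))
E
```

```text
t 7.0167 pos [562.  -38.9  29.9] psi 87.58 toolshift [ 0.7 -4.3  0.8] turn -0.42 F [ 1.2  6.8 -0.3] grip -0.1 j [-0.1   0.49  1.87  0.03  0.76 -0.08]
```

View pics/c4.png

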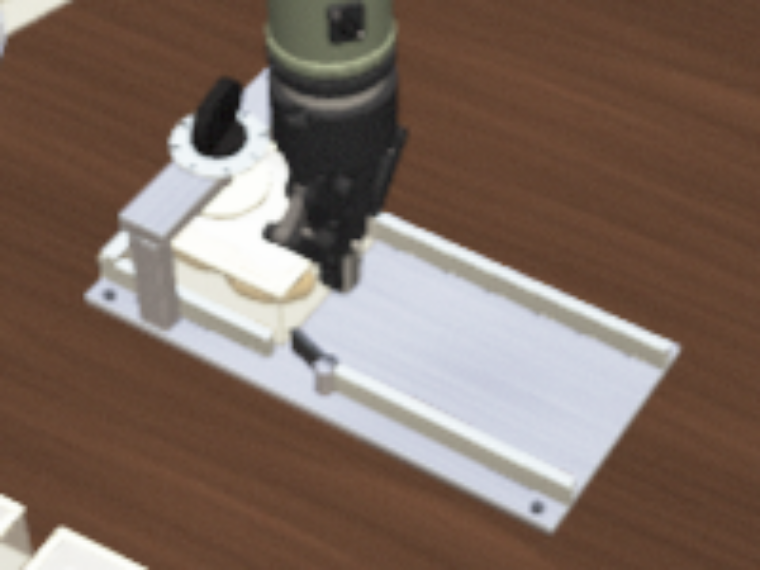

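Catch looks back in (tip (296,335)), but the force is still only 7 N. Pressing on against the stop.

Call:
apply_moves([
  [[-0.001,0,0,0,0],[-0.001,0,0,0,0],[-0.001,0,0,0,0],[-0.001,0,0,0,0],[-0.001,0,0,0,0],[-0.001,0,0,0,0],[-0.001,0,0,0,0],[-0.001,0,0,0,0],[-0.001,0,0,0,0],[-0.001,0,0,0,0]],
])

```text
t: 7.9
eef_pos: [562.1, -38.4, 30.1]
ee_rot: [-0.006, 0.724, 0.69, 0.021]
force: [0.2, 7.6, 1.1]
grip_width: 0.1
```

```bash
python3 - <<'E'
from h import *
totool([557.7,-38,29],88.0)
E
```

```text
t 7.9 pos [562.1 -38.4  30.1] psi 87.27 toolshift [ 0.2 -4.4  1. ] turn -0.73 F [0.2 7.6 1.1] grip 0.1 j [-0.11  0.49  1.86  0.06  0.77 -0.1 ]
```

Call:
apply_moves([
  [[-0.004,0,0,0,0],[-0.004,0,0,0,0],[-0.004,0,0,0,0],[0.005,0,0,0,0],[0.015,0,0,0,0],[0.02,0,0,0,0],[0.02,0,-0.005,0,0],[0.01,0,-0.02,0,0],[0,0,-0.03,0,0],[0,0,-0.035,0,0]],
])

```text
t: 8.73
eef_pos: [560.1, 27.0, 119.0]
ee_rot: [-0.016, 0.726, 0.687, 0.02]
force: [0.2, 0.6, -0.7]
grip_width: -0.1
```

```bash
python3 - <<'E'
from h import *
totool([557.7,-38,29],88.0)
c=cal('wrist');im=imaging.capture('wrist');cv2.imwrite('pics/w5.png',im[:,:,::-1])
im=imaging.capture('scene');cv2.imwrite('pics/c5.png',cv2.resize(im[180:330,210:410,::-1],None,fx=3.8,fy=3.8))
E
```

```text
t 8.7333 pos [560.1  27.  119. ] psi 86.89 toolshift [-69.6   0.8  86.6] turn -1.11 F [ 0.2  0.6 -0.7] grip -0.1 j [-0.    0.39  1.77  0.06  0.98  0.02]
```

View pics/c5.png

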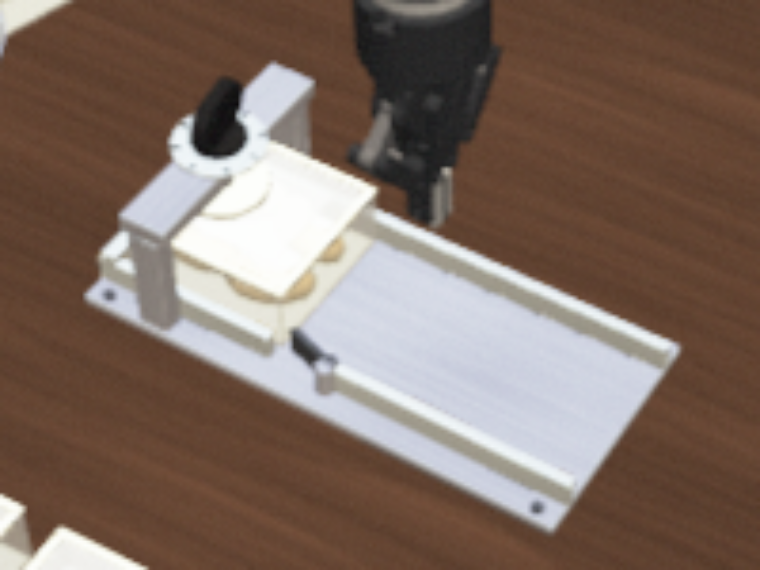

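Catch tip is back at its resting pixel (288,267 full-frame, the same as at the start; it was 285.5,269.5 when held aside), so the catch has snapped. Now up and over the screw.

Call:
apply_moves([
  [[0,0,-0.035,0,0],[0,0,-0.035,0,0],[0,0,-0.03,0,1],[-0.035,0,0,-1,1],[-0.035,0,0,0,1],[-0.035,0,0,0,1],[-0.035,0,0,0,1],[-0.01,0,0,0,1],[0,0,0,0,1],[0,0,0,0,1]],
])

```text
t: 9.67
eef_pos: [556.7, -140.3, 219.5]
ee_rot: [-0.005, 0.719, 0.695, 0.022]
force: [-0.1, 0.8, -0.1]
grip_width: 85.6
```

```bash
python3 - <<'E'
from h import *
totool([554.3,-129,116],187.0)
print(pose()[2][:,2])
c=cal('wrist');im=imaging.capture('wrist');cv2.imwrite('pics/w6.png',im[:,:,::-1]);np.savez('w6.npz',K=c[0],R=c[1],t=c[2])
E
```

```text
t 9.6667 pos [ 556.7 -140.3  219.5] psi 88.07 toolshift [  7.2  -5.1 103.7] turn -98.93 F [-0.1  0.8 -0.1] grip 85.6 j [-0.29  0.32  1.6   0.05  1.21 -0.27]
[ 0.02375749  0.03808049 -0.99899222]
```

View pics/w6.png

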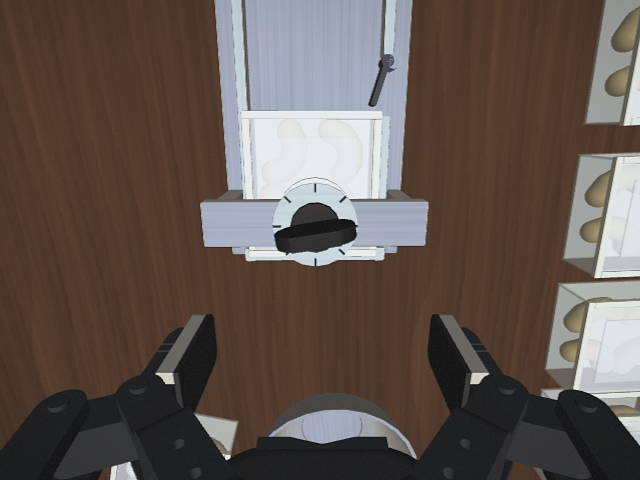

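Box home at (314,185) under the bridge with the catch (372,105) leaning in behind it. Dial at (315,224), bar (275..357, 230). Measuring the screw axis and bar angle.

```bash
python3 - <<'E'
from h import *
z=np.load('w6.npz');c=(z['K'],z['R'],z['t']);im=cv2.imread('pics/w6.png')
cv2.imwrite('pics/w6z.png',cv2.resize(im[170:275,250:380],None,fx=5.5,fy=5.5,interpolation=cv2.INTER_CUBIC))
E
```

```text
(no output)
```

View pics/w6z.png

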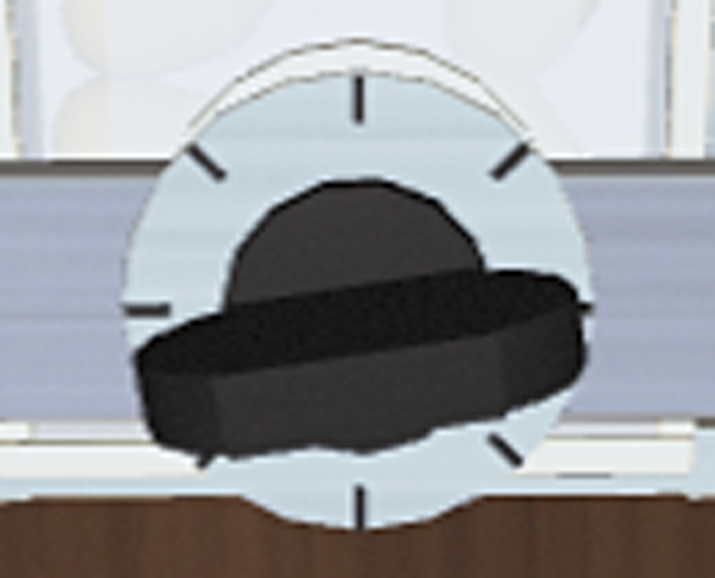

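```bash
python3 - <<'E'
from h import *
z=np.load('w6.npz');c=(z['K'],z['R'],z['t'])
q=lambda p:((p[0]+.5)/5.5-.5+250,(p[1]+.5)/5.5-.5+170)
def ang(a,b,h):
    v=onz(c,q(b),h)-onz(c,q(a),h); return np.degrees(np.arctan2(v[1],v[0])),np.linalg.norm(v)
print('bar ends',ang((137,355),(583,290),144),'up',ang((228,310),(480,268),144),'low',ang((215,376),(500,335),144))
print('ticks y',ang((125,310),(592,308),105),'x',ang((359,73),(360,528),105))
print('bar c',(onz(c,q((137,355)),144)+onz(c,q((583,290)),144))/2,onz(c,q((360,322)),144))
print('dial c',(onz(c,q((359,73)),105)+onz(c,q((360,528)),105))/2,onz(c,q((359,304)),105))
# two-place height check of the bar centre: w1 vs w6
z1=np.load('w1.npz');c1=(z1['K'],z1['R'],z1['t'])
print(tri(c1,(190+(390.5)/3.2-.5,185+(202.5)/3.2-.5),c,q((360,322))))
print(tri(c1,(313,240.5),c,q((359,302))))
S=cal('scene');D=cal('side')
s=lambda p:((p[0]+.5)/4.6-.5+225,(p[1]+.5)/4.6-.5+190)
d=lambda p:((p[0]+.5)/4.6-.5+230,(p[1]+.5)/4.6-.5+175)
print('bar scene/side', tri(S,s((209,60)),D,d((484,63))))
E
```

```text
bar ends (np.float64(6.295742500800504), np.float64(50.154575303321856)) up (np.float64(7.479721897253153), np.float64(28.294322017858196)) low (np.float64(6.2061458495853925), np.float64(32.19762100294846))
ticks y (np.float64(-2.0309041443640106), np.float64(60.95684906914522)) x (np.float64(-92.1427486645353), np.float64(61.33999053690145))
bar c [ 553.68137862 -121.78147048  144.        ] [ 553.7423764  -121.71742229  144.        ]
dial c [ 553.495859   -130.46514373  105.        ] [ 553.45020199 -129.91432502  105.        ]
(array([ 553.73554923, -126.50773035,  126.64872066]), np.float64(0.24466890743863173))
(array([ 553.40043905, -132.4406407 ,   94.36326581]), np.float64(0.024726610653036975))
bar scene/side (array([ 548.35572727, -121.65496798,  150.43782404]), np.float64(0.02039585443356245))
```

The gray face must be the bar's lit top; the black strip is the side facing the camera. Recomputing with the gray face.

```bash
python3 - <<'E'
from h import *
z=np.load('w6.npz');c=(z['K'],z['R'],z['t']);im=cv2.imread('pics/w6.png')
q=lambda p:((p[0]+.5)/5.5-.5+250,(p[1]+.5)/5.5-.5+170)
def ang(a,b,h):
    v=onz(c,q(b),h)-onz(c,q(a),h); return np.degrees(np.arctan2(v[1],v[0])),np.linalg.norm(v)
print('up edge',ang((215,376),(500,335),144))
for p in [(360,400),(362,395)]: print(onz(c,q(p),144))
g=im.max(2)
cr=im[205:260,268:364]; print(np.unique(cr.max(2)//6,return_counts=True))
for lo,hi in [(0,30),(30,70)]:
    m=((g>=lo)&(g<hi)).astype(np.uint8)*255; m[:205]=0;m[260:]=0;m[:,:268]=0;m[:,364:]=0
    cs=max(cv2.findContours(m,0,2)[0],key=cv2.contourArea); r=cv2.minAreaRect(cs);b=cv2.boxPoints(r)
    print(lo,cv2.contourArea(cs),r,[onz(c,p,144).round(1) for p in b])
print('proj of (553.7,-130,144)',proj(c,[[553.7,-130,144],[553.7,-130,112]]), 'zoomed', (proj(c,[[553.7,-130,144]])-[250,170])*5.5)
S=cal('scene');D=cal('side')
s=lambda p:((p[0]+.5)/4.6-.5+225,(p[1]+.5)/4.6-.5+190)
d=lambda p:((p[0]+.5)/4.6-.5+230,(p[1]+.5)/4.6-.5+175)
print(s((209,52)),proj(S,[[553.7,-130,144]]),proj(D,[[553.7,-130,144]]),d((484,63)))
E
```

```text
up edge (np.float64(6.2061458495853925), np.float64(32.19762100294846))
[ 553.38377951 -130.80147623  144.        ]
[ 553.63162689 -130.22204385  144.        ]
(array([ 0,  1,  2,  3,  4,  5,  6,  7,  8,  9, 10, 11, 12, 13, 14, 15, 16,
       17, 18, 19, 20, 21, 22, 23, 24, 25, 26, 27, 28, 29, 30, 31, 32, 33,
       34, 35, 36, 37, 38, 39, 40, 41], dtype=uint8), array([  2,  11,  27, 254, 585, 154, 241, 118, 729, 579,  39,  19,  15,
        10,   6,   9,  15,  15,  14,   4,   5,  10,  10,  16,  16,  20,
        13,  22,  39,  27,  46, 110, 318, 119,  33,  33, 480, 781, 141,
       172,  21,   2]))
0 758.5 ((315.7192077636719, 232.60011291503906), (22.52932357788086, 81.87916564941406), 82.1998062133789) [array([ 528.5, -120. ,  144. ]), array([ 578.1, -115. ,  144. ]), array([ 579.9, -129.2,  144. ]), array([ 529.4, -134.4,  144. ])]
30 1098.0 ((315.68695068359375, 240.84764099121094), (20.79656410217285, 78.94287109375), 80.16643524169922) [array([ 528.9, -126.6,  144. ]), array([ 576.9, -119.9,  144. ]), array([ 579. , -133.2,  144. ]), array([ 530.2, -140. ,  144. ])]
proj of (553.7,-130,144) [[315.5055654  241.06204976]
 [315.2621342  227.51784979]] zoomed [[360.28060969 390.84127368]]
(270.04347826086956, 200.91304347826087) [[265.92126041 204.83863578]] [[335.4314606  187.57871637]] (334.82608695652175, 188.30434782608697)
```

Axis (553.5,-130) agrees for dial (z 105) and bar top (z 144). Bar yaw is 6.3°, so the screw is ≈ 98.4°. Turning the gripper to psi 186.3°.

Call:
apply_moves([
  [[0,0,0,-7,0.6],[0,0,0,-7,0.6],[0,0,0,-7,0.6],[0,0,0,-7,0.6],[0,0,0,-7,0.6],[0,0,0,-7,0.6],[0,0,0,-7,0.6],[0,0,0,-7,0.6],[0,0,0,-7,0.6],[0,0,0,-7,0.6]],
])

```text
t: 10.55
eef_pos: [556.8, -123.3, 217.0]
ee_rot: [0.005, 0.173, 0.985, 0.022]
force: [0.1, -0.7, 1.0]
grip_width: 51.2
```

Call:
apply_moves([
  [[0,0,0,-7,0.6],[0,0,0,-7,0.6],[0,0,0,-7,0.6],[0,0,0,-3,0.6],[0,0,0,0,0.6],[0,0,0,0,0.6],[0,0,0,0,0.6],[0,0,0,0,0.6],[0,0,0,0,0.6],[0,0,0,0,0.6]],
])

```text
t: 11.38
eef_pos: [556.9, -110.3, 215.7]
ee_rot: [0.008, -0.045, 0.999, 0.022]
force: [-0.1, -0.1, 0.1]
grip_width: 51.1
```

```bash
python3 - <<'E'
from h import *
totool([554.0,-129.5,117],186.3);print(pose()[2][:,2])
E
```

```text
t 11.3833 pos [ 556.9 -110.3  215.7] psi -174.9 toolshift [  6.4 -23.2  97.7] turn -361.2 F [-0.1 -0.1  0.1] grip 51.1 j [-0.24  0.32  1.61  0.05  1.21 -1.92]
[ 0.01442928  0.04518496 -0.99887442]
```

Call:
apply_moves([
  [[0.003,-0.012,0,-1.2,0.6],[0.003,-0.011,0,0,0.6],[0,0,0.015,0,0.6],[0,0,0.015,0,0.6],[0,0,0.01,0,0.6],[0,0,0.005,0,0.6],[0,0,0,0,0.6],[0,0,0,0,0.6],[0,0,0,0,0.6],[0,0,0,0,0.6]],
])

```text
t: 12.22
eef_pos: [554.9, -135.5, 169.6]
ee_rot: [0.01, -0.052, 0.998, 0.021]
force: [0.6, -0.4, -0.1]
grip_width: 51.3
```

```bash
python3 - <<'E'
from h import *
totool([554.0,-129.5,117],186.3);print(pose()[2][:,2])
c=cal('wrist');im=imaging.capture('wrist');cv2.imwrite('pics/w7.png',im[:,:,::-1]);np.savez('w7.npz',K=c[0],R=c[1],t=c[2])
print(proj(c,[[553.5,-130,144]]))
E
```

```text
t 12.2167 pos [ 554.9 -135.5  169.6] psi -174.03 toolshift [ 1.5  3.8 52.8] turn -360.33 F [ 0.6 -0.4 -0.1] grip 51.3 j [-0.29  0.36  1.67  0.05  1.11 -1.99]
[ 0.01865161  0.04396467 -0.99885896]
[[331.1211362  288.59682623]]
```

View pics/w7.png

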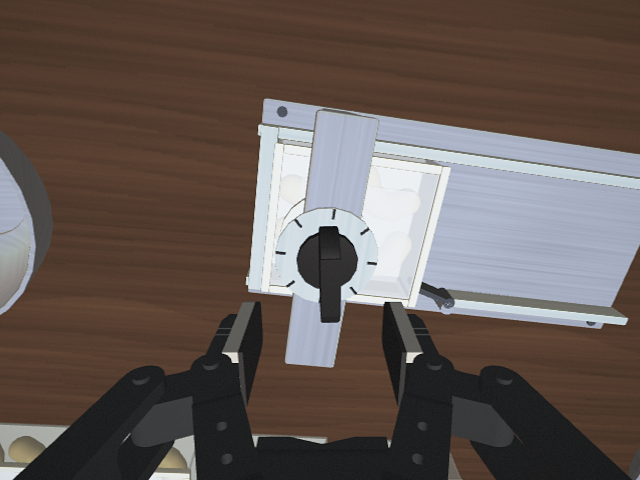

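Bar (330,275) stands upright in the view, centred to within 4 mm between the fingers, as computed. Descending.

Call:
apply_moves([
  [[0.001,0.002,0.015,0,0.6],[0,0.001,0.015,0,0.6],[0,0,0.012,0,0.6],[0,0,0.006,0,0.6],[0,0,0.002,0,0.6],[0,0,0,0,0.6],[0,0,0,0,0.6],[0,0,0,0,0.6],[0,0,0,0,0.6],[0,0,0,0,0.6]],
])

```text
t: 13.1
eef_pos: [559.2, -131.2, 124.8]
ee_rot: [0.017, -0.053, 0.998, 0.019]
force: [0.4, -0.7, -0.6]
grip_width: 50.9
```

```bash
python3 - <<'E'
from h import *
totool([554.0,-129.5,117],186.3);print(pose()[2][:,2])
E
```

```text
t 13.1 pos [ 559.2 -131.2  124.8] psi -173.99 toolshift [5.3 1.9 7.7] turn -360.29 F [ 0.4 -0.7 -0.6] grip 50.9 j [-0.28  0.4   1.74  0.06  0.99 -1.98]
[ 0.03233969  0.0400607  -0.99867376]
```

Call:
apply_moves([
  [[0.004,0.002,0.005,-0.3,0.6],[0.001,0,0.003,0,0.6],[0,0,0,0,0.3],[0,0,0,0,0],[0,0,0,0,0],[0,0,0,0,0],[0,0,0,0,0],[0,0,0,0,0],[0,0,0,0,0],[0,0,0,0,0]],
], newtons=35)

```text
t: 13.93
eef_pos: [553.9, -129.8, 116.8]
ee_rot: [0.018, -0.056, 0.998, 0.018]
force: [-0.4, 0.8, 0.2]
grip_width: 9.8
```

```bash
python3 - <<'E'
from h import *
totool([554.0,-129.5,117],87.9);print(pose()[2][:,2])
E
```

```text
t 13.9333 pos [ 553.9 -129.8  116.8] psi -173.56 toolshift [-0.2  0.3 -0.2] turn -261.46 F [-0.4  0.8  0.2] grip 9.8 j [-0.28  0.4   1.76  0.06  0.96 -1.99]
[ 0.03353376  0.03772227 -0.99872545]
```

Gripped at 9.8 mm with no side force. Turning clockwise.

Call:
apply_moves([
  [[0,0,0,3,0],[0,0,0,4,0],[0,0,0,4,0],[0,0,0,4,0],[0,0,0,4,0],[0,0,0,4,0],[0,0,0,4,0],[0,0,0,4,0],[0,0,0,3,0],[0,0,0,0,0]],
])

```text
t: 14.77
eef_pos: [554.1, -129.3, 116.8]
ee_rot: [0.012, 0.25, 0.968, 0.021]
force: [-0.6, 1.7, 0.5]
grip_width: 9.2
```

```bash
python3 - <<'E'
from h import *
totool([554.0,-129.5,117],87.9);print(pose()[2][:,2],pose()[0]['torque'])
E
```

```text
t 14.7667 pos [ 554.1 -129.3  116.8] psi 151.08 toolshift [-0.  -0.2 -0.2] turn 63.18 F [-0.6  1.7  0.5] grip 9.2 j [-0.27  0.4   1.76  0.05  0.96 -1.37]
[ 0.03347048  0.03555097 -0.99880722] [-0.70507496  0.12591798 -0.07139099]
```

Call:
apply_moves([
  [[0,0,0,4,0],[0,0,0,6,0],[0,0,0,6,0],[0,0,0,6,0],[0,0,0,6,0],[0,0,0,6,0],[0,0,0,6,0],[0,0,0,5,0],[0,0,0,4,0],[0,0,0,0,0]],
])

```text
t: 15.6
eef_pos: [554.6, -128.3, 116.8]
ee_rot: [0.001, 0.638, 0.77, 0.024]
force: [0.7, 0.1, 0.2]
grip_width: 9.5
```

```bash
python3 - <<'E'
from h import *
totool([554.0,-129.5,117],87.9);print(pose()[2][:,2],pose()[0]['torque'])
E
```

```text
t 15.6 pos [ 554.6 -128.3  116.8] psi 100.79 toolshift [-1.1 -0.8 -0.3] turn 12.89 F [0.7 0.1 0.2] grip 9.5 j [-0.27  0.4   1.76  0.05  0.96 -0.49]
[ 0.03172673  0.03531204 -0.9988726 ] [-0.42939394  0.50756538 -0.06248711]
```

Call:
apply_moves([
  [[0,0,0,2,0],[0,0,0,2,0],[0,0,0,2,0],[0,0,0,2,0],[0,0,0,2,0],[0,0,0,2,0],[0,0,0,2,0],[0,0,0,2,0],[0,0,0,2,0],[0,0,0,2,0]],
])

```text
t: 16.43
eef_pos: [554.9, -128.4, 116.9]
ee_rot: [-0.003, 0.753, 0.658, 0.022]
force: [0.6, 2.2, 1.1]
grip_width: 9.4
```

```bash
python3 - <<'E'
from h import *
totool([554.0,-129.5,117],87.9);print(pose()[2][:,2],pose()[0]['torque'])
E
```

```text
t 16.4333 pos [ 554.9 -128.4  116.9] psi 82.36 toolshift [-1.2 -0.8 -0.2] turn -5.54 F [0.6 2.2 1.1] grip 9.4 j [-0.27  0.4   1.76  0.05  0.97 -0.16]
[ 0.02902446  0.03401638 -0.99899973] [-0.18954411  0.26017815  1.86554121]
```

Torque 1.9 N m about z with psi past 88°: bottomed. Backing off a quarter turn, to psi ≈ 177.9°.

Call:
apply_moves([
  [[0,0,0,-3,0],[0,0,0,-4,0],[0,0,0,-5,0],[0,0,0,-5,0],[0,0,0,-5,0],[0,0,0,-5,0],[0,0,0,-5,0],[0,0,0,-5,0],[0,0,0,-4,0],[0,0,0,0,0]],
])

```text
t: 17.27
eef_pos: [553.7, -128.5, 116.8]
ee_rot: [0.003, 0.444, 0.896, 0.021]
force: [1.2, 0.6, 0.2]
grip_width: 9.4
```

```bash
python3 - <<'E'
from h import *
totool([554.0,-129.5,117],177.9);print(pose()[2][:,2],pose()[0]['torque'])
E
```

```text
t 17.2667 pos [ 553.7 -128.5  116.8] psi 127.26 toolshift [-1.  -0.4 -0.2] turn -50.64 F [1.2 0.6 0.2] grip 9.4 j [-0.27  0.4   1.76  0.05  0.97 -0.95]
[ 0.0229963   0.03478293 -0.99913028] [-0.27635267  0.4972519   0.03876314]
```

Call:
apply_moves([
  [[0,0,0,-3,0],[0,0,0,-5,0],[0,0,0,-6,0],[0,0,0,-6,0],[0,0,0,-6,0],[0,0,0,-6,0],[0,0,0,-6,0],[0,0,0,-5,0],[0,0,0,-3,0],[0,0,0,0,0]],
])

```text
t: 18.1
eef_pos: [553.4, -129.7, 116.7]
ee_rot: [0.009, 0.039, 0.999, 0.017]
force: [0.6, 0.8, 0.4]
grip_width: 9.5
```

```bash
python3 - <<'E'
from h import *
totool([554.0,-129.5,117],177.9);print(pose()[2][:,2],pose()[0]['torque'])
E
```

```text
t 18.1 pos [ 553.4 -129.7  116.7] psi 175.55 toolshift [-0.6  0.3 -0.3] turn -2.35 F [0.6 0.8 0.4] grip 9.5 j [-0.27  0.4   1.75  0.05  0.98 -1.79]
[ 0.02006458  0.03351619 -0.99923675] [-0.4945041   0.33032746  0.08817772]
```

Call:
apply_moves([
  [[0,0,0,-2,0],[0,0,0,-0.5,0],[0,0,0,0,0],[0,0,0,0,0],[0,0,0,0,0],[0,0,0,0,0],[0,0,0,0,0],[0,0,0,0,0],[0,0,0,0,0],[0,0,0,0,0]],
])

```text
t: 18.93
eef_pos: [553.5, -129.8, 116.7]
ee_rot: [0.01, 0.019, 1.0, 0.017]
force: [0.7, 0.4, 0.0]
grip_width: 9.5
```

```bash
python3 - <<'E'
from h import *
totool([554.0,-129.5,117],177.9)
c=cal('wrist');im=imaging.capture('wrist');np.savez('w8.npz',K=c[0],R=c[1],t=c[2]);cv2.imwrite('pics/w8.png',im[:,:,::-1])
E
```

```text
t 18.9333 pos [ 553.5 -129.8  116.7] psi 177.77 toolshift [-0.5  0.3 -0.3] turn -0.13 F [0.7 0.4 0. ] grip 9.5 j [-0.27  0.4   1.75  0.04  0.98 -1.83]
```

View pics/w8.png

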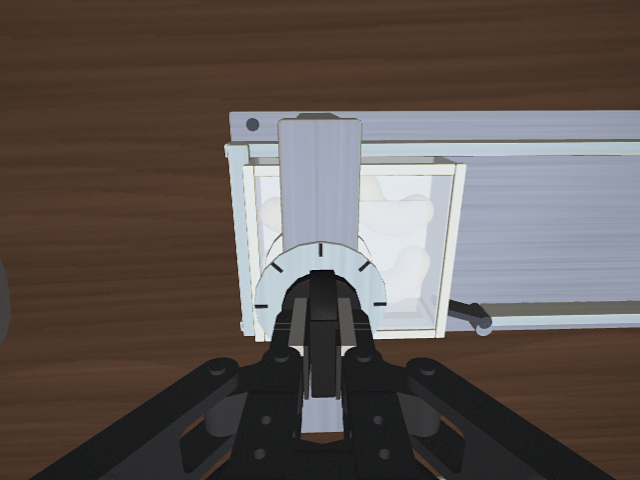

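Bar (322,320) aligned with the bridge's length. Release and lift, then measure the angle.

Call:
apply_moves([
  [[0,0,0,0,0.5],[0,0,0,0,0.5],[0,0,0,0,0.5],[0,0,0,0,0.5],[0,0,-0.015,0,0.5],[0,0,-0.025,0,0.5],[0,0,-0.03,0,0.5],[0,0,-0.03,0,0.5],[0,0,-0.01,0,0.5],[0,0,0,0,0.5]],
])

```text
t: 19.82
eef_pos: [549.9, -132.9, 229.3]
ee_rot: [0.007, 0.021, 1.0, 0.019]
force: [-0.3, -0.4, -0.4]
grip_width: 42.8
```

```bash
python3 - <<'E'
from h import *
totool([554.0,-129.5,117],177.9)
c=cal('wrist');im=imaging.capture('wrist');np.savez('w9.npz',K=c[0],R=c[1],t=c[2]);cv2.imwrite('pics/w9.png',im[:,:,::-1])
print(proj(c,[[553.5,-130,144]]))
E
```

```text
t 19.8167 pos [ 549.9 -132.9  229.3] psi 177.54 toolshift [ -2.3  -0.8 112.4] turn -0.36 F [-0.3 -0.4 -0.4] grip 42.8 j [-0.28  0.3   1.59  0.04  1.24 -1.82]
[[322.00912411 252.229698  ]]
```

View pics/w9.png

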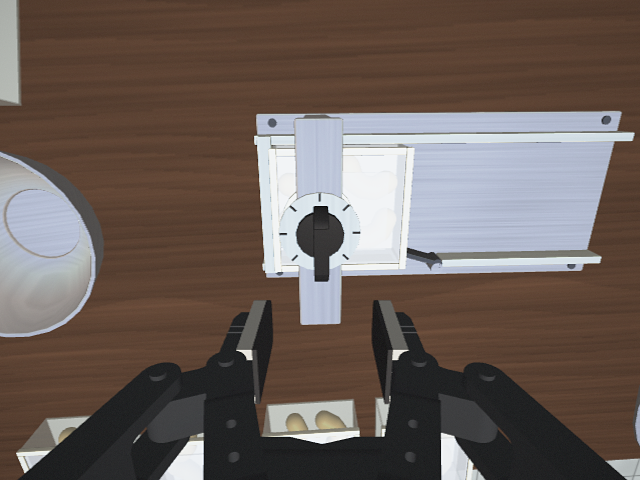

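```bash
python3 - <<'E'
import cv2
im=cv2.imread('pics/w9.png');cv2.imwrite('pics/w9z.png',cv2.resize(im[185:295,255:445],None,fx=4.2,fy=4.2,interpolation=cv2.INTER_CUBIC))
E
```

```text
(no output)
```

View pics/w9z.png

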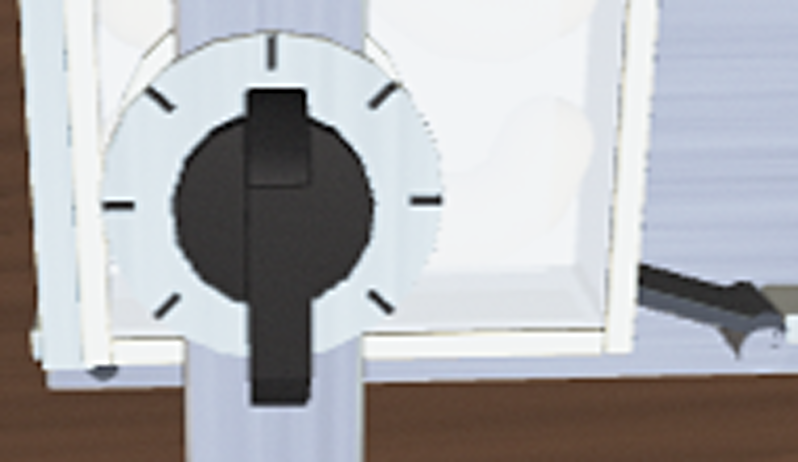

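```bash
python3 - <<'E'
from h import *
z=np.load('w9.npz');c=(z['K'],z['R'],z['t'])
q=lambda p:((p[0]+.5)/4.2-.5+255,(p[1]+.5)/4.2-.5+185)
def ang(a,b,h):
    v=onz(c,q(b),h)-onz(c,q(a),h); return np.degrees(np.arctan2(v[1],v[0])),np.linalg.norm(v)
print('bar L',ang((245,190),(251,402),144),'R',ang((308,187),(310,402),144))
print('ticks x',ang((103,206),(442,200),105))
px=lambda p,h:onz(c,p,h)
for a,b in [((300,118),(301,324)),((342,118),(341,324))]:
    v=px(b,102)-px(a,102);print('bridge edge',np.degrees(np.arctan2(v[1],v[0])))
r1=px((412,148),58);r2=px((404,268),58);print('lid rear',r1,r2)
f1=px((271,148),58);f2=px((277,268),58);print('lid front',f1,f2)
E
```

```text
bar L (np.float64(-1.341923720539135), np.float64(35.62173580348592)) R (np.float64(-1.594303187516012), np.float64(36.15213231656399))
ticks x (np.float64(87.92647719572633), np.float64(60.52463720438862))
bridge edge -3.2596380284941633
bridge edge -1.6621813163097108
lid rear [500.0305598  -50.34274123  58.        ] [608.00701304 -53.43095329  58.        ]
lid front [ 494.69272317 -165.77476778   58.        ] [ 601.15055692 -169.7317162    58.        ]
```

Screw at 90.6° from the stop; the box's rear edge is at jig x ≈ -58 (home is -60), with the catch behind it. Last check of the bystanders, then hand in.

```bash
python3 - <<'E'
from h import *
im=imaging.capture('scene');a=cv2.imread('pics/scene0.png')
d=cv2.absdiff(im[:,:,::-1],a).max(2)
for n,(x,y,w,h) in {'bowl':(140,165,75,60),'spare':(180,138,70,50),'jar':(460,295,45,60)}.items(): print(n,d[y:y+h,x:x+w].mean().round(2),(d[y:y+h,x:x+w]>40).sum())
cv2.imwrite('pics/end.png',im[:,:,::-1])
s=robot.read_state();print(s['t'],s['force'],s['dq'].round(3))
E
```

```text
bowl 2.97 0
spare 5.96 198
jar 3.01 0
19.9167 [ 0.40716491 -0.31080983 -0.42201705] [ 0.002  0.023  0.04   0.    -0.001  0.   ]
```

View pics/end.png

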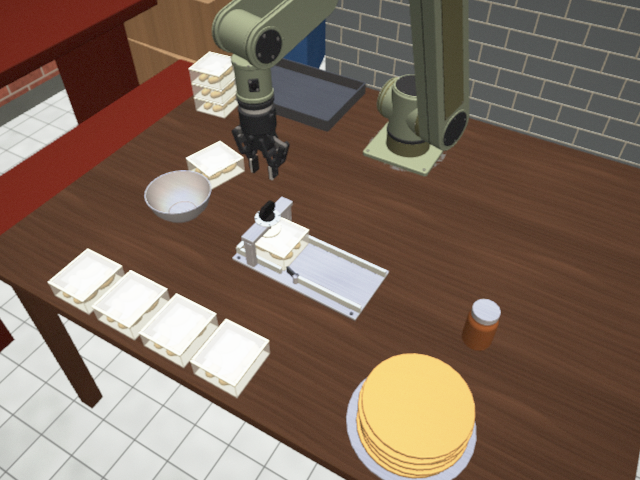

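The spare box (215,163), bowl and jar are unmoved; the change near the spare box is the gripper overlapping that patch of the image. Handing in.

```bash
python3 -c "
from workcell import robot
print(robot.finish_job())"
```

```text
the job is handed in; nothing more can be done
None
```

The job is handed in at about 20 s of the 69 s allowed. The box is home with the catch in behind it, and the thumbscrew was bottomed, then backed off a quarter turn.

- **Box:** I pushed it with shut fingers until it stopped moving. The rear lid edge then measured at jig x ≈ -58 mm, against -60 expected. The catch tip is back at its resting pixel.
- **Screw:** I turned it clockwise until it hit the stop, with 1.9 N m of torque on the wrist. After backing off, it measured 90.6° from where the jig axes put the stop.
- **Bystanders:** the bowl and jar patches matched their first picture. The spare box's patch changed only where the gripper now overlaps it, and by eye it has not moved.

**Checks that disagreed:**
- The scene and side cameras read heights 3 to 6 mm above the text, so I used the wrist view for position and the text for height.
- At the stop, the gripper turned about 5.5° past the angle expected for the bar. I put this down to play in the grip, as the bar came back straight.
- The tool drifted to about 3° of tilt during the moves, with no visible effect on the work.
- I did not measure the gap between the foot and the lid.

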